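Hang the setting gauge on the bar with the S-hook

TASK

Take the S-hook off the bar by its black grip, hook its prong from the near side through the hole in the lug of the flat steel gauge that stands in the slotted block, and lift the gauge out with it. Then hang the hook, with the gauge on it, back over the bar and let go, leaving it hanging still. Feel for the hole gently, do not touch the gauge with the fingers, and do not disturb the other things on the desk.

Things in the scene. Friction and masses are not known exactly. Their poses are not given: they have to be found in the camera images.
- hook_grip (a point): Centre of the S-hook's black grip block: 16 mm along the hook's x, 12 mm along y, 34 mm tall (z). Grip it from above, fingers closing along the hook's x. The hook (90 g, strip 14 mm wide, 4 mm thick) is bent in its own x-z plane. When it hangs on the bar, the bar's axis is 35 mm below this point.
- hook_tip (a point): Centre of the flat, square-cut end of the S-hook's prong: 29 mm along x and 89 mm below hook_grip. The prong, round, 6 mm thick and 34 mm long, starts from the bend at the foot of the shank (x = -3 mm, 101 mm below hook_grip) and points along the hook's +x, rising by 0.35 rad.
- hook: The S-hook. Origin: the bar's axis when hung; z up. Its seat is an inverted V that rests on the bar. The mouth opens to the hook's -x, between the seat's short leg (ends 4 mm below the origin) and the slanting shank. To unhook: raise it 16 mm, then move it 25 mm along its own +x; the reverse hangs it up again.
- bar_mid (a point): Middle of the fixed round steel bar, 10 mm thick, its axis 180 mm above the desk, running along this point's y to a post at each end, 110 mm from the middle.
- bar: The bar with its two posts, fixed. Origin on the desk below the bar's middle, y along the bar.
- gauge_centre (a point): Centre of the gauge's plate: flat steel, 100 mm wide (y), 50 mm tall (z), 4 mm thick (x), about 180 g with its lug; its -x face looks to the robot. On its top edge stands a dark steel lug, 66 mm wide, 26 mm tall, 4 mm thick, in its middle an oblong hole 10 mm wide (y) and 15 mm tall, its centre 38 mm above this point.
- gauge: The gauge. Origin: middle of the plate's bottom edge; x normal to the plate, y along it, z up. Its lug is clamped anywhere along the top edge, so that the hole lies up to 14 mm to either side (y) of the plate's middle. This offset is not measured: see it or feel for it. Under 6 N the lug does not slide.
- rack: Fixed aluminium block, 60 mm (x) by 134 mm (y), 35 mm tall, with a slot along y, 25 mm deep, in which the gauge stands loosely (1.5 mm play), its bottom edge 10 mm above the desk. Origin on the desk under its middle.
- cutters: Bystander: side cutters lying on the desk, 52x108x14 mm.
- bottle: Bystander: small brown bottle standing on the desk, 33 mm thick, 68 mm tall.
- dongle: Bystander: small plug adapter, 43x43x23 mm.
- bolt: Bystander: hex bolt standing on its head, 37 mm tall.
There are look-alikes about, which are no part of the job. What is shaped like the hook but orange is not meant.

How it is judged:
By the outcome, as a careful person would: the job done as asked, in the order asked, and still so for the second after the job is handed in, with the robot touching nothing.
It also fails if it takes over 72 s, if anything falls off the work surface, if the arm or the gripper's body presses on something with over 40 N, if the wrist force passes 120 N, or if a joint passes its speed limit or range.

ROBOT

A 7-joint arm with a two-finger parallel gripper is mounted at the origin on the work surface; the furniture and walls round the work are solid. World frame = base frame: x ahead of the robot, y to its left, z up, the work surface at z = 0. Lengths are in m, angles in rad, forces in N, time in s.
With the tool pointing down it reaches from about 0.4 to 0.875 m from the base axis. Payload 4.4 kg.
Tool frame: the origin (TCP) lies on the mounting face of the last link; the fingertips stand 173 mm ahead of it and the grasp point (between the pads) lies 155 mm ahead of it; z points along the fingers, y is the line along which they close (so a half turn about z gives the same grasp; the last joint's range is limited). The gripper opens to 85 mm and grips with 20 to 120 N. Pads are 22 mm wide; open, the fingers measure 114 mm over their backs; the gripper's body (76 mm by 85 mm) begins 54 mm behind the grasp point. The pads swing forward as they close: fully open they stand 13 mm farther back than shut.
Start: joints at [1.204, 0.628, 0.038, 1.517, -0.027, 0.996, -0.02], TCP at [0.193, -0.621, 0.405] pointing down, gripper open.
Joint ranges: [-3.06, 3.06], [-0.37, 2.12], [-1.25, 1.32], [0.18, 2.47], [-1.1, 4.24], [0.23, 1.98], [-2.94, 2.94]. Speed limits (rad/s): [2.57, 2.57, 3.14, 3.14, 3.14, 3.14, 3.14].

INTERFACE

Orientations are given as a unit quaternion [x, y, z, w].
In Python, from bench import env, optics, order gives the robot as it stands.
- The arm moves only by the tool step_arm, never from a script. Its argument "series" is a list of rows, each a list of 7 numbers: the finger opening in m, from 0 to 0.0854, then the shift along the tool's x, y, z in m, then the turn, a rotation vector about the tool's x, y, z in rad. In form: [[gripper, tx, ty, tz, wx, wy, wz], ...]. A call has 1 to 8 rows; each row is the pose to reach, as a shift and turn from the pose commanded when the call began, along the tool's axes at that moment; what a row does not reach only later rows make up. A row lasts 1/12 s, in which the tool goes at most 41.7 mm and 7.16 degrees, less where a joint would pass 70% of its speed; a pose out of reach is approached as far as the arm can. A call with a gripper value outside its range is refused whole. The fingers move at their own pace and stop on an object; "squeeze" is the grip in N (left out, the last holds). Time passes only in rows, so rows that repeat a pose let the fingers close. It gives the time, the measured TCP pose, the force, the opening and the grip force at its end, in the units of the state.
- env.get_state(): the state, without advancing time (a new reading comes with each control period).
- optics.snapshot(name): name is "scene" or "top" or "wrist"; returns the picture (384x512x3 uint8, red, green, blue); there is no depth.
- optics.calibration(name): a dict with "camera_matrix" (3x3 intrinsics, pixels), "cam_to_world" (4x4, takes a point from camera to world coordinates). Camera axes: x right, y down, z forward; pixel columns grow to the right and rows downward; lengths in m; the calibration is good to about 2 mm. A picture is of the moment at which its call begins: read the wrist's pose just before it. calibration takes no time and is no camera call; for the wrist camera it gives the pose at the moment of the call.
- order.close_job(): hands the job in; it is judged then, once.
The state is a dict: "time": time; "joint_pos": joint angles; "qvel": joint speeds; "joint_efforts": joint torques, N m; "position": TCP position; "eef_rot": TCP orientation; "force": force on the tool from outside, world axes, zero at the start; "torque": the same for the moment, N m; "finger_gap": opening from 0.0 (shut) to 1.0 (fully open); "grip_force": force on a finger pad.
Only numpy, scipy, OpenCV 4.12 (cv2) and the standard library are available. Lean on these libraries where they do the work, as an engineer would, in place of code of your own. Each camera call takes 0.05 s, during which the arm holds its last target. There are 200 camera calls.

## Working session

There is one attempt and no reset: what is moved stays moved. The work goes in short steps, Python scripts to look and compute and a tool call to move; the robot and the scene stay as the last step left them, time stands still between calls to the robot, and variables do not carry over. Pictures are saved under pics/ and viewed, at most 10 in all, crops included, and the job is handed in when it is done.

Besides the shell and the picture viewer there is one more tool, called after "Emit:" as name([rows], argument=value, ...), one row to a line, values as JSON. step_arm: Moves the arm, as the interface text tells. Its arguments: {"type":"object","properties":{"series":{"type":"array"},"squeeze":{"type":"number"}},"required":["series"]}

```bash
mkdir -p pics
cat > h.py <<'E'
import numpy as np,cv2
from bench import env,optics,order
def snap(n,f=None):
    s=env.get_state(); c=optics.calibration(n); im=optics.snapshot(n)
    if f: cv2.imwrite('pics/'+f,im[:,:,::-1])
    return np.array(im),c
def ray(c,u,v):
    T=np.array(c['cam_to_world']);K=np.array(c['camera_matrix'])
    d=T[:3,:3]@np.linalg.solve(K,[u,v,1.]);return T[:3,3],d
def onz(c,u,v,z):
    o,d=ray(c,u,v);return o+d*(z-o[2])/d[2]
def two(c1,p1,c2,p2):
    o1,d1=ray(c1,*p1);o2,d2=ray(c2,*p2)
    t=np.linalg.lstsq(np.c_[d1,-d2],o2-o1,rcond=None)[0]
    a=o1+d1*t[0];b=o2+d2*t[1];return (a+b)/2,np.linalg.norm(a-b)
def proj(c,p):
    T=np.linalg.inv(np.array(c['cam_to_world']));q=np.array(c['camera_matrix'])@(T[:3,:3]@np.array(p)+T[:3,3]);return q[:2]/q[2]
E
python3 - <<'E'
from h import *
np.set_printoptions(precision=3,suppress=True)
a,ca=snap('scene');b,cb=snap('top')
cv2.imwrite('pics/a.png',cv2.resize(a[:,:,::-1],(800,600),interpolation=cv2.INTER_CUBIC))
cv2.imwrite('pics/b.png',cv2.resize(b[:,:,::-1],(800,600),interpolation=cv2.INTER_CUBIC))
for c in(ca,cb):print(np.array(c['cam_to_world']),c['camera_matrix'][0][0])
print(env.get_state())
E
```

```text
[[ 0.474 -0.518  0.712 -0.508]
 [-0.88  -0.297  0.37  -0.585]
 [ 0.02  -0.802 -0.597  0.886]
 [ 0.     0.     0.     1.   ]] 479.25558591514147
[[-0.002 -0.998  0.066  0.31 ]
 [-1.     0.002 -0.002 -0.119]
 [ 0.002 -0.066 -0.998  1.38 ]
 [ 0.     0.     0.     1.   ]] 427.1798270659622
{'time': 0.1, 'joint_pos': array([ 1.204,  0.629,  0.038,  1.518, -0.027,  0.996, -0.02 ]), 'qvel': array([-0.002, -0.001, -0.   , -0.001,  0.001, -0.   , -0.   ]), 'joint_efforts': array([  0.003, -56.453,   1.23 , -19.397,   0.011,   0.005,  -0.   ]), 'position': array([ 0.193, -0.621,  0.404]), 'eef_rot': array([ 0.989,  0.15 , -0.   , -0.001]), 'force': array([ 0.127, -0.651,  0.202]), 'torque': array([-0.016,  0.054,  0.048]), 'grip_force': 0.0, 'finger_gap': 0.9972168059331358}
```

View pics/a.png

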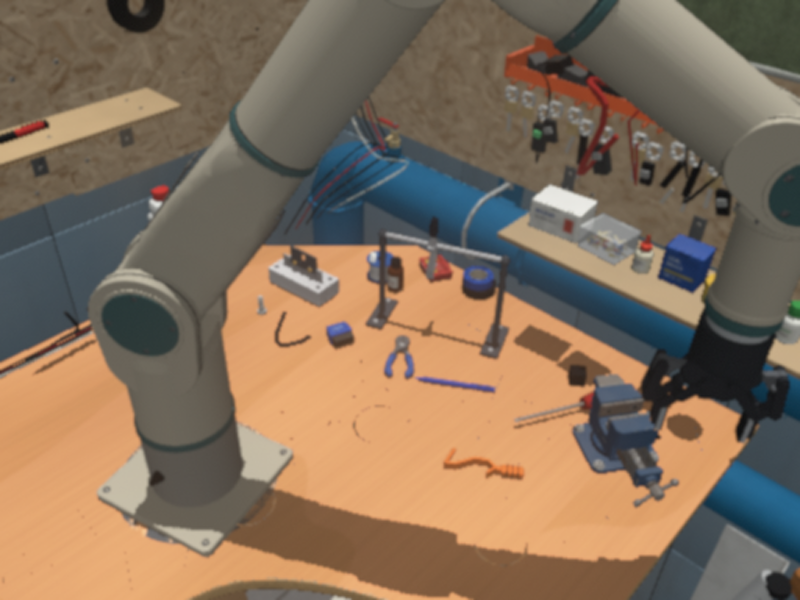

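View pics/b.png

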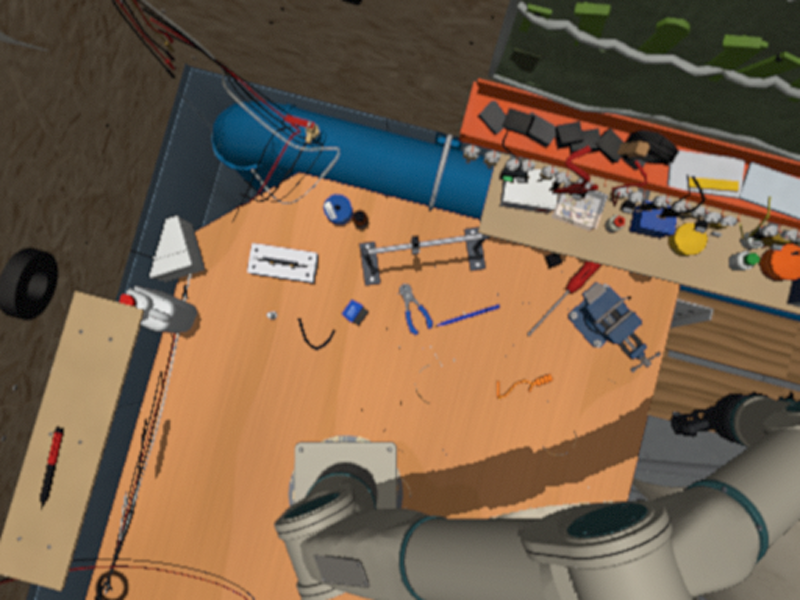

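Run:
```python
from h import *
np.set_printoptions(precision=4,suppress=True)
a,ca=snap('scene');b,cb=snap('top')
k=.64
q=lambda u,v:(u*k,v*k)
for n,u,v,z in [('post1',368,248,.18),('post2',477,236,.18),('grip',416,241,.23),('rackL',248,262,.035),('rackR',317,265,.035),('lug1',262,262,.08),('lug2',307,264,.08),('bolt',271,315,.03),('dongle',355,312,.02),('bottle',361,219,.068)]:
    print(n,onz(cb,*q(u,v),z))
print(two(ca,q(383,238),cb,q(368,248)),two(ca,q(504,260),cb,q(477,236)),two(ca,q(434,227),cb,q(416,241)))
w,cw=snap('wrist');print(np.array(cw['cam_to_world']),cw['camera_matrix'])
c=np.hstack([cv2.resize(a[135:235,160:330][:,:,::-1],None,fx=2.35,fy=4*.59,interpolation=2),cv2.resize(b[120:220,150:320][:,:,::-1],None,fx=2.35,fy=2.35,interpolation=2)[:236]]) if 0 else None
A=cv2.resize(a[135:235,160:340][:,:,::-1],(800,444)[:2],interpolation=2)
cv2.imwrite('pics/c.png',A)
```

```text
post1 [ 0.4752 -0.0557  0.18  ]
post2 [ 0.4968 -0.2533  0.18  ]
grip [ 0.4804 -0.1417  0.23  ]
rackL [0.467  0.1949 0.035 ]
rackR [0.4607 0.0551 0.035 ]
lug1 [0.4617 0.157  0.08  ]
lug2 [0.4576 0.0689 0.08  ]
bolt [0.3598 0.1481 0.03  ]
dongle [ 0.3659 -0.021   0.02  ]
bottle [ 0.5486 -0.0358  0.068 ]
(array([ 0.475 , -0.0512,  0.1656]), np.float64(0.008758986031812657)) (array([ 0.5001, -0.2592,  0.1742]), np.float64(0.01136254597514529)) (array([ 0.4826, -0.1414,  0.2127]), np.float64(0.0015006001097506874))
[[ 0.2955 -0.9083 -0.2962  0.2676]
 [-0.9553 -0.2811 -0.091  -0.5979]
 [-0.0006  0.3098 -0.9508  0.3727]
 [ 0.      0.      0.      1.    ]] [[334.1332   0.     256.293 ]
 [  0.     334.1332 187.1692]
 [  0.       0.       1.    ]]
```

View pics/c.png

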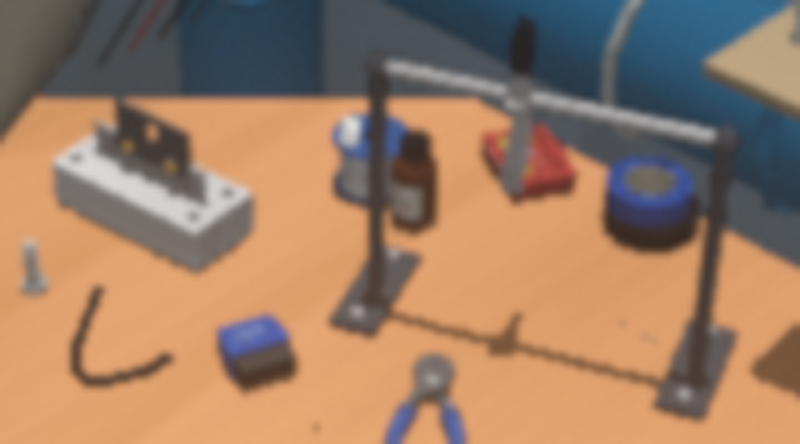

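```bash
cat >> h.py <<'E'
from scipy.spatial.transform import Rotation as R
np.set_printoptions(precision=4,suppress=True)
def down(th): # tool x=(cos,sin,0), z down
    return R.from_matrix(np.array([[np.cos(th),np.sin(th),0],[np.sin(th),-np.cos(th),0],[0,0,-1]]))
def go(p,th):
    s=env.get_state();r=R.from_quat(s['eef_rot'])
    print('t',s['time'],'pos',s['position'],'shift',r.inv().apply(np.array(p)-s['position']),'turn',(r.inv()*down(th)).as_rotvec(),'F',s['force'],'gap',s['finger_gap'],'grip',s['grip_force'])
E
python3 - <<'E'
from h import *
go([.193,-.621,.51],.301)
go([.485,-.09,.51],1.681)
E
```

```text
t 0.25 pos [ 0.1926 -0.6207  0.4043] shift [ 0.0003  0.0003 -0.1057] turn [-0.0009  0.     -0.0003] F [ 0.6706 -0.1782 -0.0401] gap 1.0016755134463193 grip 0.0
t 0.25 pos [ 0.1926 -0.6207  0.4043] shift [ 0.4365 -0.4203 -0.1054] turn [-0.0007 -0.0006 -1.3803] F [ 0.6706 -0.1782 -0.0401] gap 1.0016755134463193 grip 0.0
```

Emit:
step_arm([
  [0.085,0,0,-0.04,0,0,0],
  [0.085,0,0,-0.08,0,0,0],
  [0.085,0.03,-0.028,-0.105,0,0,-0.12],
  [0.085,0.06,-0.056,-0.105,0,0,-0.24],
  [0.085,0.09,-0.084,-0.105,0,0,-0.36],
  [0.085,0.118,-0.112,-0.105,0,0,-0.48],
  [0.085,0.146,-0.14,-0.105,0,0,-0.6],
  [0.085,0.174,-0.168,-0.105,0,0,-0.7],
])

```text
time: 0.92
position: [0.3097, -0.4065, 0.5099]
eef_rot: [0.876, 0.482, 0.0, 0.0]
force: [0.8, -0.7, -0.7]
finger_gap: 0.993
grip_force: 0.0
```

Run:
```python
from h import *
go([.485,-.09,.51],1.681)
```

```text
t 0.9167 pos [ 0.3097 -0.4065  0.5099] shift [ 0.3612 -0.021  -0.0001] turn [ 0.0003  0.0001 -0.674 ] F [ 0.8346 -0.6786 -0.6756] gap 0.9931929871242922 grip 0.0
```

Emit:
step_arm([
  [0.085,0.041,-0.003,0,0,0,-0.09],
  [0.085,0.082,-0.006,0,0,0,-0.18],
  [0.085,0.123,-0.009,0,0,0,-0.27],
  [0.085,0.164,-0.012,0,0,0,-0.36],
  [0.085,0.205,-0.014,0,0,0,-0.45],
  [0.085,0.246,-0.016,0,0,0,-0.54],
  [0.085,0.287,-0.018,0,0,0,-0.63],
  [0.085,0.328,-0.02,0,0,0,-0.674],
])

```text
time: 1.58
position: [0.4696, -0.1201, 0.51]
eef_rot: [0.668, 0.744, 0.0, 0.0]
force: [0.1, -0.8, 0.0]
finger_gap: 0.998
grip_force: 0.0
```

Emit:
step_arm([
  [0.085,0.02,0.0,0,0,0,0],
  [0.085,0.033,0.0,0,0,0,0],
  [0.085,0.033,0.0,0,0,0,0],
])

```text
time: 1.83
position: [0.4657, -0.0857, 0.5098]
eef_rot: [0.667, 0.745, 0.001, -0.001]
force: [0.9, 0.5, 0.6]
finger_gap: 0.999
grip_force: 0.0
```

Run:
```python
from h import *
w,cw=snap('wrist')
go([.48,-.142,.51],1.681)
for n,p in dict(p1=[.475,-.0557,.18],p2=[.4968,-.2533,.18],g=[.4804,-.1417,.23],rk=[.464,.125,.035]).items(): print(n,proj(cw,p))
cv2.imwrite('pics/w1.png',cv2.resize(w[:,:,::-1],(800,600),interpolation=2))
```

```text
t 1.8833 pos [ 0.4657 -0.0879  0.5098] shift [-0.0553  0.0084 -0.0002] turn [ 0.0001  0.0001 -0.0032] F [-0.5032 -1.3252 -0.9214] gap 0.9946152627450638 grip 0.0
p1 [271.2703 137.4022]
p2 [268.8652 321.0831]
g [267.5624 250.4515]
rk [275.7864 -41.6631]
```

View pics/w1.png

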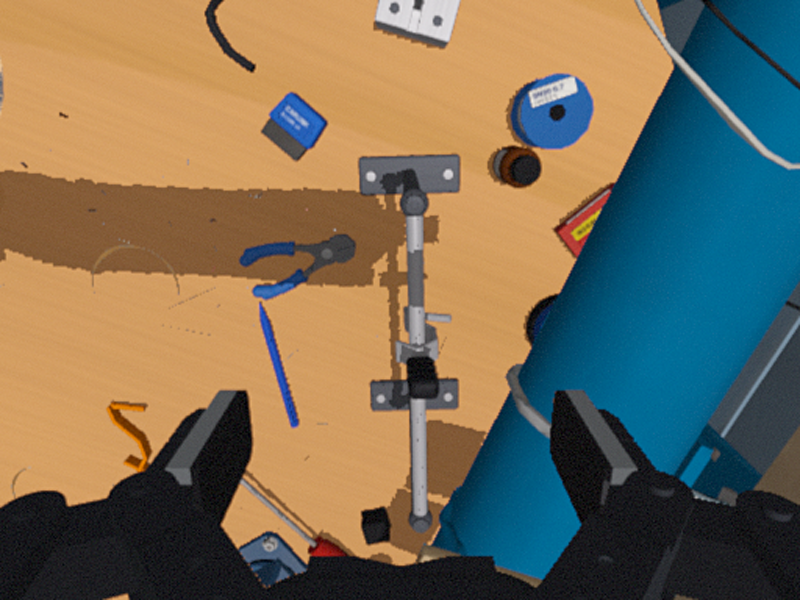

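Run:
```python
from h import *
s=env.get_state();cw=optics.calibration('wrist')
k=.64
P=lambda u,v,z:onz(cw,u*k,v*k,z)
a=P(414.5,200,.183);b=P(420,521,.183);print(a,b,(a+b)/2,np.linalg.norm(a-b))
d=(a-b)[:2];yaw=np.arctan2(-d[0],d[1]);print('yaw',yaw)
print('grip z.215',P(423,379,.215))
x=np.array([np.cos(yaw),np.sin(yaw),0]);y=np.array([-np.sin(yaw),np.cos(yaw),0])
m=(a+b)/2;m[2]=.215
g=P(423,379,.215); t=(g-m)@y; print('along bar',t,'offset x',(g-m)@x)
g=m+t*y
for sx in(-8,8):
  for sy in(-6,6):
    for sz in(-17,17): print(sx,sy,sz,proj(cw,g+sx*x/1e3+sy*y/1e3+[0,0,sz/1e3])/k)
print('prong tip pred',proj(cw,g+.029*x+[0,0,-.089])/k)
```

```text
[ 0.4687 -0.0503  0.183 ] [ 0.4978 -0.27    0.183 ] [ 0.4832 -0.1602  0.183 ] 0.2215692264415334
yaw 0.13181552568335034
grip z.215 [ 0.4835 -0.1446  0.215 ]
along bar 0.015375959407645886 offset x 0.0023290205534962916
-8 -6 -17 [404.6257 375.1102]
-8 -6 17 [405.062  404.4405]
-8 6 -17 [404.155 356.724]
-8 6 17 [404.5417 384.2881]
8 -6 -17 [431.4995 374.5   ]
8 -6 17 [435.0562 403.7739]
8 6 -17 [431.3537 356.0981]
8 6 17 [434.9414 383.6025]
prong tip pred [454.9536 320.588 ]
```

Run:
```python
from h import *
go([.4835,-.1435,.371],1.703)
```

```text
t 1.8833 pos [ 0.4657 -0.0879  0.5098] shift [-0.0571  0.0117  0.1388] turn [ 0.0001  0.0001 -0.0252] F [-0.5032 -1.3252 -0.9214] gap 0.9946152627450638 grip 0.0
```

Emit:
step_arm([
  [0.06,-0.03,0.006,0,0,0,-0.025],
  [0.06,-0.057,0.012,0,0,0,-0.025],
  [0.06,-0.057,0.012,0.03,0,0,-0.025],
  [0.06,-0.057,0.012,0.06,0,0,-0.025],
  [0.05,-0.057,0.012,0.09,0,0,-0.025],
  [0.05,-0.057,0.012,0.11,0,0,-0.025],
  [0.05,-0.057,0.012,0.11,0,0,-0.025],
])

```text
time: 2.47
position: [0.4817, -0.1465, 0.3959]
eef_rot: [0.661, 0.75, -0.002, -0.003]
force: [-0.4, -0.2, 0.2]
finger_gap: 0.584
grip_force: 0.0
```

Run:
```python
from h import *
w,cw=snap('wrist')
go([.4835,-.1435,.371],1.703)
cv2.imwrite('pics/w2.png',w[:,:,::-1])
```

```text
t 2.5167 pos [ 0.4827 -0.1462  0.3981] shift [0.0025 0.0013 0.0271] turn [-0.0044 -0.001  -0.0055] F [0.7267 0.1235 0.5419] gap 0.5872182685745766 grip 0.0
```

View pics/w2.png

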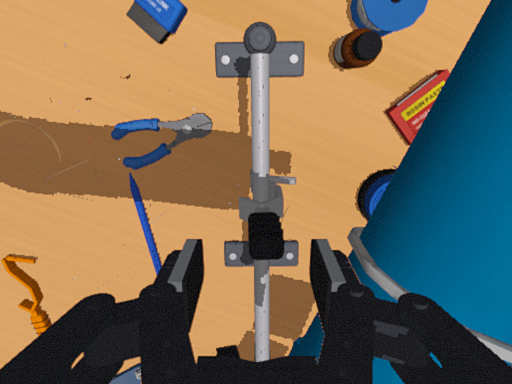

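Run:
```python
from h import *
cw=optics.calibration('wrist')
g=onz(cw,265,237,.215);print(g,onz(cw,250,252,.232),onz(cw,281,252,.232))
yw=.132;x=np.array([np.cos(yw),np.sin(yw),0]);y=np.array([-np.sin(yw),np.cos(yw),0])
for q in ([-8,6,17],[8,6,17],[8,-6,17],[-8,6,-17]): print(proj(cw,g+(q[0]*x+q[1]*y)/1e3+[0,0,q[2]/1e3]))
go([g[0],g[1],.371],1.703)
```

```text
[ 0.485  -0.1428  0.215 ] [ 0.4778 -0.1427  0.232 ] [ 0.4917 -0.1409  0.232 ]
[247.9041 242.0304]
[283.6459 241.9194]
[283.1456 265.4828]
[249.7205 213.0161]
t 2.5167 pos [ 0.4827 -0.1462  0.3981] shift [0.0031 0.0028 0.0271] turn [-0.0044 -0.001  -0.0055] F [0.7267 0.1235 0.5419] gap 0.5872182685745766 grip 0.0
```

Emit:
step_arm([
  [0.045,0.004,0.003,0.01,0,0,0],
  [0.045,0.004,0.003,0.02,0,0,0],
  [0.045,0.004,0.003,0.028,0,0,0],
  [0.045,0.004,0.003,0.028,0,0,0],
  [0.045,0.004,0.003,0.028,0,0,0],
], squeeze=40)

```text
time: 2.93
position: [0.486, -0.1402, 0.3716]
eef_rot: [0.66, 0.751, -0.0, -0.0]
force: [-0.9, -0.5, 0.3]
finger_gap: 0.531
grip_force: 0.0
```

Emit:
step_arm([
  [0.03,0,0,0,0,0,0],
  [0.025,0,0,0,0,0,0],
  [0.02,0,0,0,0,0,0],
  [0.015,0,0,0,0,0,0],
  [0.01,0,0,0,0,0,0],
  [0.01,0,0,0,0,0,0],
  [0.005,0,0,0,0,0,0],
  [0.005,0,0,0,0,0,0],
], squeeze=40)

```text
time: 3.6
position: [0.484, -0.1406, 0.3719]
eef_rot: [0.66, 0.751, -0.002, -0.002]
force: [-7.2, -0.1, 6.3]
finger_gap: 0.182
grip_force: 39.2
```

Emit:
step_arm([
  [0,0,0,0,0,0,0],
  [0,0,0,0,0,0,0],
  [0,0,0,0,0,0,0],
  [0,0,0,0,0,0,0],
], squeeze=60)

```text
time: 3.93
position: [0.484, -0.1406, 0.3719]
eef_rot: [0.66, 0.751, -0.002, -0.002]
force: [-6.5, -0.2, 7.9]
finger_gap: 0.177
grip_force: 58.7
```

Emit:
step_arm([
  [0,0,0,-0.004,0,0,0],
  [0,0,0,-0.008,0,0,0],
  [0,0,0,-0.012,0,0,0],
  [0,0,0,-0.016,0,0,0],
  [0,0,0,-0.017,0,0,0],
  [0,0,0,-0.017,0,0,0],
], squeeze=80)

```text
time: 4.43
position: [0.4864, -0.1401, 0.3892]
eef_rot: [0.66, 0.751, 0.0, 0.001]
force: [0.3, 0.2, -0.2]
finger_gap: 0.173
grip_force: 77.9
```

Run:
```python
from h import *
w,cw=snap('wrist')
go([.4845,-.1406,.389],1.703)
s=env.get_state();print(s['eef_rot'],s['torque'])
# hole from scene view
a,ca=snap('scene')
cv2.imwrite('pics/s2.png',np.vstack([cv2.resize(a[150:210,160:230][:,:,::-1],(420,360),interpolation=2)]))
```

```text
t 4.4833 pos [ 0.4862 -0.1401  0.3889] shift [-0.0002 -0.0018 -0.0001] turn [ 0.0007  0.0002 -0.0032] F [ 0.0253 -1.2841 -1.3577] gap 0.17363635746706155 grip 77.87089347839355
[0.6601 0.7512 0.0002 0.0003] [ 0.0427  0.0299 -0.0018]
```

Emit:
step_arm([
  [0,0,0.005,0,0,0,0],
  [0,0,0.011,0,0,0,0],
  [0,0,0.018,0,0,0,0],
  [0,0,0.024,0,0,0,0],
  [0,0,0.028,0,0,0,0],
  [0,0,0.028,0,0,0,0],
])

```text
time: 5.03
position: [0.515, -0.1362, 0.3886]
eef_rot: [0.66, 0.751, 0.0, 0.0]
force: [-0.8, 0.6, -1.2]
finger_gap: 0.174
grip_force: 77.9
```

Emit:
step_arm([
  [0,0,0,-0.02,0,0,0],
  [0,0,0,-0.05,0,0,0],
  [0,0,0,-0.08,0,0,0],
  [0,0,0,-0.11,0,0,0],
  [0,0,0,-0.135,0,0,0],
  [0,0,0,-0.145,0,0,0],
  [0,0,0,-0.145,0,0,0],
])

```text
time: 5.62
position: [0.5142, -0.1364, 0.5359]
eef_rot: [0.66, 0.751, 0.001, 0.002]
force: [-0.4, -0.3, -1.4]
finger_gap: 0.175
grip_force: 78.1
```

Run:
```python
from h import *
go([.42,.06,.53],1.5258)
```

```text
t 5.6167 pos [ 0.5142 -0.1364  0.5359] shift [ 0.2069 -0.0682  0.0052] turn [0.0046 0.0015 0.1738] F [-0.3591 -0.2669 -1.3535] gap 0.1752341045928977 grip 78.07597160339355
```

Emit:
step_arm([
  [0,0.035,-0.011,0,0,0,0.03],
  [0,0.075,-0.022,0,0,0,0.06],
  [0,0.11,-0.034,0,0,0,0.09],
  [0,0.145,-0.046,0,0,0,0.12],
  [0,0.18,-0.057,0,0,0,0.15],
  [0,0.207,-0.068,0,0,0,0.174],
  [0,0.217,-0.068,0,0,0,0.174],
  [0,0.217,-0.068,0,0,0,0.174],
])

```text
time: 6.28
position: [0.417, 0.0724, 0.5324]
eef_rot: [0.721, 0.693, -0.001, -0.001]
force: [1.2, -0.3, -0.5]
finger_gap: 0.17
grip_force: 78.1
```

Run:
```python
from h import *
w,cw=snap('wrist')
go([.42,.07,.53],1.5258)
print(proj(cw,[.464,.125,.035])/.64)
cv2.imwrite('pics/w3.png',cv2.resize(w[:,:,::-1],(800,600),interpolation=2))
np.save('cw3.npy',cw['cam_to_world'])
```

```text
t 6.3333 pos [0.4179 0.0704 0.5324] shift [-0.0003  0.0021  0.0024] turn [-0.0022  0.0007  0.003 ] F [-0.3796 -1.0428 -0.5219] gap 0.17096408827189877 grip 78.07798504829407
[455.0556 151.789 ]
```

View pics/w3.png

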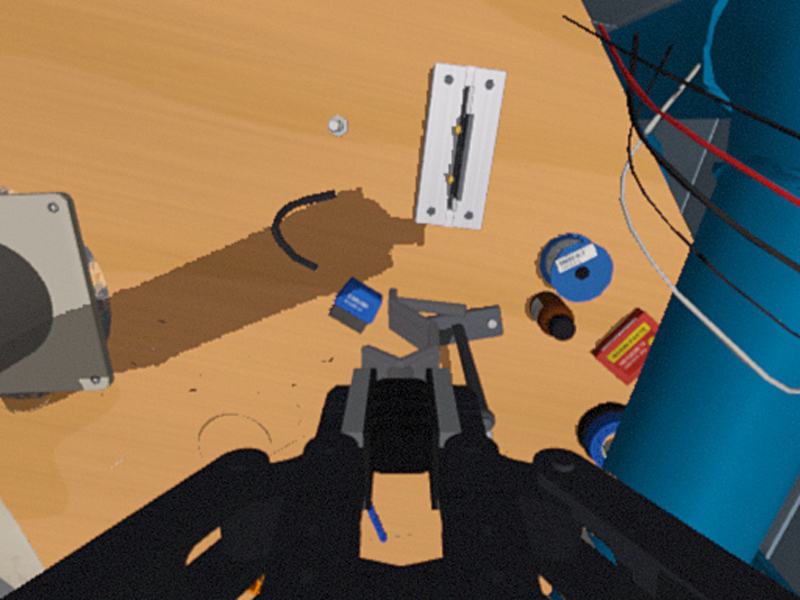

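View pics/s2.png

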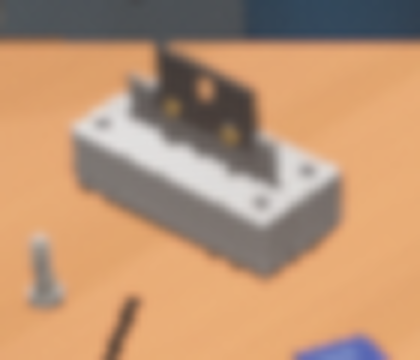

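Run:
```python
from h import *
w,cw=snap('wrist');ca=optics.calibration('scene')
cv2.imwrite('pics/w4.png',cv2.resize(w[36:152,260:330][:,:,::-1],(350,580),interpolation=2))
np.save('cw4.npy',cw['cam_to_world'])
k=.64
C=np.array([onz(cw,u*k,v*k,.035) for u,v in((436,64),(506,72),(482,229),(416,222))]);print(C)
m=C.mean(0);d=C[0]+C[1]-C[2]-C[3];yaw=np.arctan2(-d[0],d[1]);print('rack',m,yaw,np.linalg.norm(d)/2)
x=np.array([np.cos(yaw),np.sin(yaw),0]);y=np.array([-np.sin(yaw),np.cos(yaw),0])
o,dd=ray(ca,194.5,165);t=((m-o)@x)/(dd@x);h=o+t*dd;print('hole scene',h,(h-m)@y)
for n,u,v,z in(('lugtopA',471,114,.086),('lugtopB',458,200,.086),('plA',466,87,.06),('plB',450,208,.06)):
    p=onz(cw,u*k,v*k,z);print(n,p,(p-m)@x,(p-m)@y)
```

```text
[[0.4503 0.1929 0.035 ]
 [0.5078 0.1843 0.035 ]
 [0.4888 0.054  0.035 ]
 [0.4295 0.0629 0.035 ]]
rack [0.4691 0.1235 0.035 ] -0.15188366271730222 0.13166549299054472
hole scene [0.4693 0.1245 0.0666] 0.0010290715951389016
lugtopA [0.4726 0.1523 0.086 ] -0.0009257890882010721 0.028994246024148247
lugtopB [0.4623 0.0884 0.086 ] -0.0014560659804225388 -0.03575376135469763
plA [0.4719 0.1728 0.06  ] -0.004671946587089904 0.04917312468402747
plB [0.4581 0.0782 0.06  ] -0.004047263580862173 -0.04648699308405457
```

View pics/w4.png

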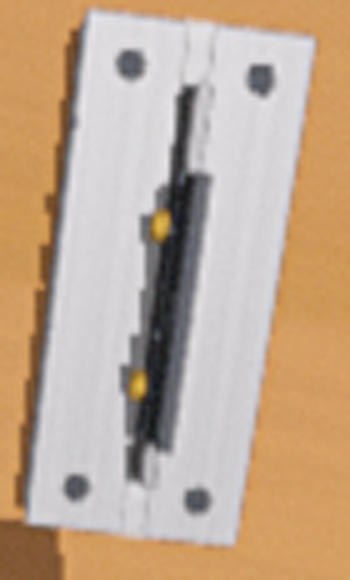

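Run:
```python
from h import *
cw=dict(optics.calibration('wrist'));cw['cam_to_world']=np.load('cw4.npy')
ca=optics.calibration('scene')
P=lambda u,v,z:onz(cw,260+u/5-.4,36+v/5-.4,z)
C=np.array([P(*q,.035) for q in((87,10),(315,37),(238,543),(27,522))])
m=C.mean(0);d=C[0]+C[1]-C[2]-C[3];yaw=np.arctan2(-d[0],d[1]);print('rack',m,yaw,np.linalg.norm(d)/2)
x=np.array([np.cos(yaw),np.sin(yaw),0]);y=np.array([-np.sin(yaw),np.cos(yaw),0])
for n,u,v,z in(('lugtopA',202,175,.086),('lugtopB',164,451,.086),('plA',188,87,.06),('plB',135,483,.06),('scrA',161,225,.066),('scrB',138,385,.066)):
    p=P(u,v,z);print(n,p,(p-m)@x,(p-m)@y)
o,dd=ray(ca,194.3,164.8);t=((m-o)@x)/(dd@x);h=o+t*dd;print('hole scene',h,(h-m)@y)
```

```text
rack [0.4672 0.1271 0.035 ] -0.14838373471183486 0.13228016808125223
lugtopA [0.4709 0.155  0.086 ] -0.0004713078945491331 0.02816952620060018
lugtopB [0.4614 0.0911 0.086 ] -0.0004224796369952772 -0.03641365297029388
plA [0.4707 0.1759 0.06  ] -0.0037937283180186276 0.0488482625264168
plB [0.4562 0.0795 0.06  ] -0.0037899095275709623 -0.04870957710581372
scrA [0.4631 0.144  0.066 ] -0.006515440102714833 0.016158253851074614
scrB [0.4569 0.1053 0.066 ] -0.006977619512490027 -0.023011379555242
hole scene [0.4666 0.1233 0.0693] -0.0038071976450480467
```

Run:
```python
from h import *
go([.4196,.1302,.40],1.4224)
```

```text
t 6.3833 pos [0.4184 0.0693 0.5325] shift [ 0.0611 -0.0013  0.1325] turn [-0.0019  0.0011  0.1038] F [ 0.7774 -0.8807 -0.4462] gap 0.1726877494359563 grip 78.07793140411377
```

Emit:
step_arm([
  [0,0.03,-0.001,0.01,0,0,0.05],
  [0,0.061,-0.001,0.04,0,0,0.104],
  [0,0.061,-0.001,0.07,0,0,0.104],
  [0,0.061,-0.001,0.1,0,0,0.104],
  [0,0.061,-0.001,0.12,0,0,0.104],
  [0,0.061,-0.001,0.132,0,0,0.104],
  [0,0.061,-0.001,0.132,0,0,0.104],
  [0,0.061,-0.001,0.132,0,0,0.104],
])

```text
time: 7.05
position: [0.4208, 0.1296, 0.4008]
eef_rot: [0.758, 0.652, -0.001, -0.0]
force: [0.9, 0.0, -0.6]
finger_gap: 0.174
grip_force: 78.2
```

Run:
```python
from h import *
w,cw=snap('wrist')
go([.4196,.1302,.319],1.4224)
h=np.array([.4661,.1232,.073]);yw=-.1484;x=np.array([np.cos(yw),np.sin(yw),0])
p=env.get_state()['position'];g=p-[0,0,.1569]
for n,q in dict(tip=g+.029*x-[0,0,.089],bend=g-.003*x-[0,0,.101],grip=g,hole=h).items(): print(n,proj(cw,q),q)
cv2.imwrite('pics/w5.png',cv2.resize(w[:,:,::-1],(800,600),interpolation=2))
```

```text
t 7.1 pos [0.4209 0.1301 0.4017] shift [-0.0001 -0.0013  0.0827] turn [-0.0003  0.0001 -0.0025] F [-0.1915  0.0603 -0.3493] gap 0.17410037398084902 grip 78.15291166305542
tip [300.9554 198.3963] [0.4496 0.1258 0.1558]
bend [254.0266 192.7392] [0.418  0.1305 0.1438]
grip [258.8702 270.0663] [0.4209 0.1301 0.2448]
hole [307.9461 167.4495] [0.4661 0.1232 0.073 ]
```

View pics/w5.png

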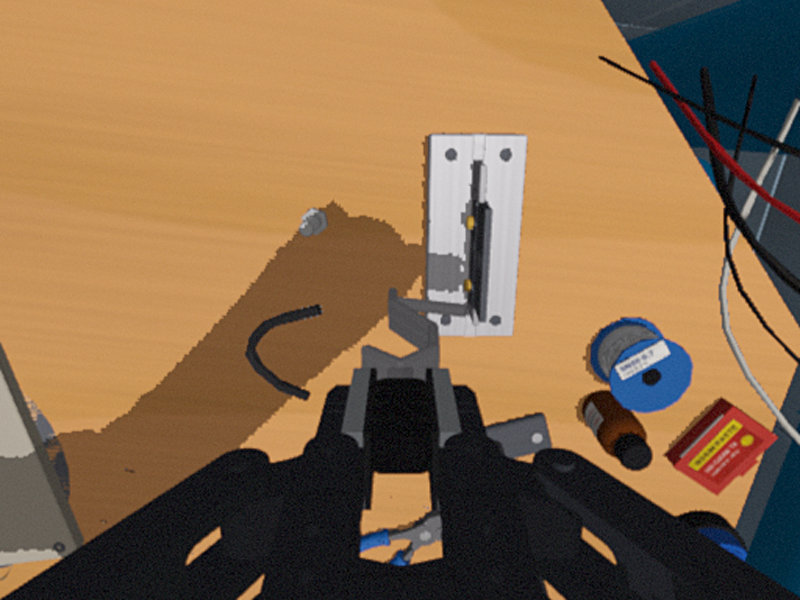

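Run:
```python
from h import *
cw=optics.calibration('wrist')
for u,v,z in((485,203,.086),(482,321,.086),(470,222,.066),(468,286,.066),(467,307,.1558)): print(onz(cw,u*.64,v*.64,z))
go([.4196,.1292,.319],1.4224)
```

```text
[0.4711 0.1596 0.086 ]
[0.4624 0.0916 0.086 ]
[0.464  0.1465 0.066 ]
[0.4584 0.1075 0.066 ]
[0.4492 0.1276 0.1558]
t 7.1 pos [0.4209 0.1301 0.4017] shift [-0.001  -0.0012  0.0827] turn [-0.0003  0.0001 -0.0025] F [-0.1915  0.0603 -0.3493] gap 0.17410037398084902 grip 78.15291166305542
```

Emit:
step_arm([
  [0,0,-0.001,0.02,0,0,0],
  [0,-0.001,-0.001,0.045,0,0,0],
  [0,-0.001,-0.001,0.065,0,0,0],
  [0,-0.001,-0.001,0.078,0,0,0],
  [0,-0.001,-0.001,0.082,0,0,0],
  [0,-0.001,-0.001,0.082,0,0,0],
  [0,-0.001,-0.001,0.082,0,0,0],
])

```text
time: 7.68
position: [0.4198, 0.1301, 0.3206]
eef_rot: [0.758, 0.652, 0.001, 0.0]
force: [0.8, 0.5, -1.9]
finger_gap: 0.176
grip_force: 78.3
```

Run:
```python
from h import *
w,cw=snap('wrist')
go([.4196,.1292,.319],1.4224)
h=np.array([.4661,.1232,.073]);yw=-.1484;x=np.array([np.cos(yw),np.sin(yw),0])
p=env.get_state()['position'];g=p-[0,0,.1569]
for n,q in dict(tip=g+.029*x-[0,0,.089],bend=g-.003*x-[0,0,.101],hole=h).items(): print(n,(proj(cw,q)-[230,120])*6,q)
cv2.imwrite('pics/w6.png',cv2.resize(w[120:220,230:350][:,:,::-1],(720,600),interpolation=2))
np.save('cw6.npy',cw['cam_to_world'])
```

```text
t 7.7333 pos [0.4198 0.1302 0.3208] shift [-0.001  -0.      0.0018] turn [ 0.0023 -0.001  -0.0011] F [ 0.509   0.4113 -1.0763] gap 0.17031056962798938 grip 78.29209685325623
tip [414.7063 475.5358] [0.4485 0.1259 0.0749]
bend [134.4731 441.6257] [0.4168 0.1306 0.0629]
hole [568.1064 469.8546] [0.4661 0.1232 0.073 ]
```

View pics/w6.png

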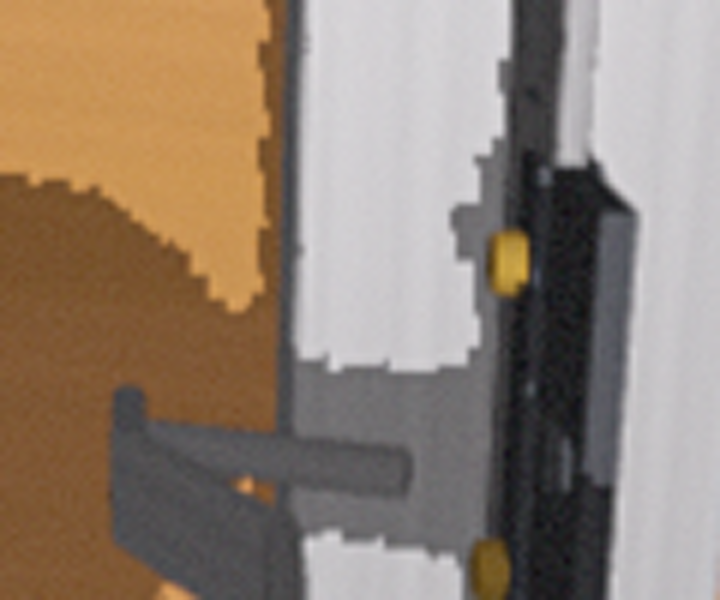

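Emit:
step_arm([
  [0,0,0.004,0.001,0,0,0],
  [0,0,0.008,0.0015,0,0,0],
  [0,0,0.012,0.0015,0,0,0],
  [0,0,0.015,0.0015,0,0,0],
  [0,0,0.017,0.0015,0,0,0],
  [0,0,0.018,0.0015,0,0,0],
  [0,0,0.018,0.0015,0,0,0],
])

```text
time: 8.32
position: [0.4372, 0.1273, 0.3182]
eef_rot: [0.758, 0.652, 0.0, -0.0]
force: [-0.4, -0.6, -1.6]
finger_gap: 0.171
grip_force: 78.3
```

Emit:
step_arm([
  [0,0,0.001,0,0,0,0],
  [0,0,0.002,0,0,0,0],
  [0,0,0.002,0,0,0,0],
])

```text
time: 8.57
position: [0.439, 0.1271, 0.3182]
eef_rot: [0.758, 0.653, 0.0, 0.0]
force: [0.3, 0.3, 0.1]
finger_gap: 0.169
grip_force: 78.3
```

Run:
```python
from h import *
go([.4196,.1292,.319],1.4224);s=env.get_state();x=np.array([.989,-.148,0]);y=np.array([.148,.989,0])
tip=s['position']-[0,0,.2459]+.029*x;d=tip-[.4661,.1232,.073];print('tip rel hole',d@x,d@y,d[2],'F hx',s['force']@x,'hy',s['force']@y,s['torque'])
```

```text
t 8.5667 pos [0.439  0.1271 0.3182] shift [-0.0008 -0.0195 -0.0008] turn [ 0.0002 -0.0001 -0.0006] F [0.3338 0.2906 0.1341] gap 0.169409432931834 grip 78.29198956489563
tip rel hole 0.0016279877102036934 -0.00015266084853084725 -0.0006631970594040831 F hx 0.2870907305036996 hy 0.33683132036236046 [ 0.0085  0.0045 -0.0594]
```

Emit:
step_arm([
  [0,0,0.001,0,0,0,0],
  [0,0,0.002,0,0,0,0],
  [0,0,0.003,0,0,0,0],
  [0,0,0.003,0,0,0,0],
])

```text
time: 8.9
position: [0.4421, 0.1266, 0.3182]
eef_rot: [0.758, 0.652, 0.0, 0.0]
force: [-0.1, -0.1, -0.3]
finger_gap: 0.178
grip_force: 78.3
```

Emit:
step_arm([
  [0,0,0.001,-0.0005,0,0,0],
  [0,0,0.002,-0.001,0,0,0],
  [0,0,0.003,-0.001,0,0,0],
  [0,0,0.003,-0.001,0,0,0],
])

```text
time: 9.23
position: [0.4451, 0.1261, 0.3193]
eef_rot: [0.758, 0.652, 0.0, 0.0]
force: [-0.7, 0.2, -0.6]
finger_gap: 0.175
grip_force: 78.3
```

Emit:
step_arm([
  [0,0,0.002,-0.001,0,0,0],
  [0,0,0.004,-0.0015,0,0,0],
  [0,0,0.006,-0.002,0,0,0],
  [0,0,0.008,-0.003,0,0,0],
  [0,0,0.008,-0.003,0,0,0],
])

```text
time: 9.65
position: [0.4533, 0.1249, 0.3224]
eef_rot: [0.758, 0.652, 0.0, 0.0]
force: [-0.2, -0.6, -0.8]
finger_gap: 0.169
grip_force: 78.3
```

Run:
```python
from h import *
w,cw=snap('wrist')
go([.4196,.1292,.319],1.4224)
cv2.imwrite('pics/w7.png',cv2.resize(w[110:220,220:350][:,:,::-1],(709,600),interpolation=2))
```

```text
t 9.7 pos [0.453  0.125  0.3223] shift [-0.0008 -0.0337  0.0033] turn [ 0.0004 -0.0003 -0.001 ] F [-0.372  -0.1123 -1.3461] gap 0.17403232843678254 grip 78.29215049743652
```

View pics/w7.png

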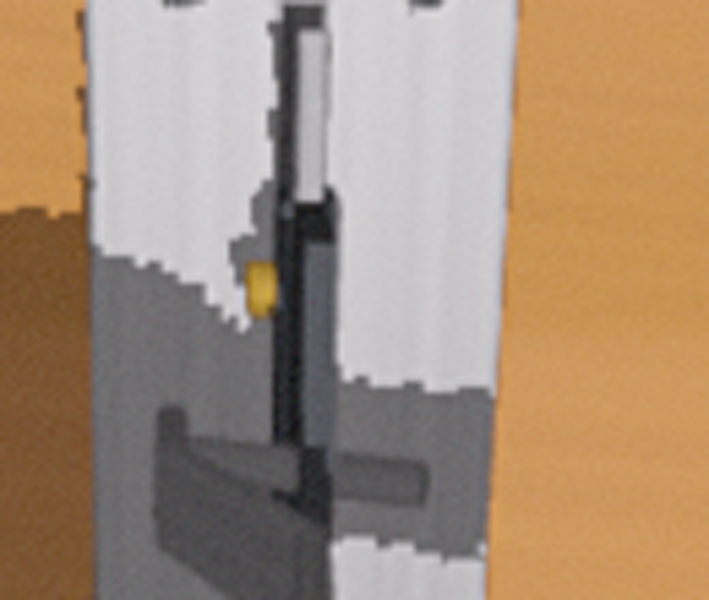

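Emit:
step_arm([
  [0,0,0.002,-0.0007,0,0,0],
  [0,0,0.004,-0.0015,0,0,0],
  [0,0,0.006,-0.002,0,0,0],
  [0,0,0.006,-0.002,0,0,0],
])

```text
time: 10.03
position: [0.4592, 0.124, 0.3244]
eef_rot: [0.758, 0.652, 0.0, 0.0]
force: [-0.1, 0.6, -0.6]
finger_gap: 0.174
grip_force: 78.3
```

Emit:
step_arm([
  [0,0,0.001,-0.0005,0,0,0],
  [0,0,0.002,-0.001,0,0,0],
  [0,0,0.002,-0.001,0,0,0],
])

```text
time: 10.28
position: [0.4609, 0.1238, 0.3253]
eef_rot: [0.758, 0.652, 0.0, 0.0]
force: [0.6, 0.1, -0.8]
finger_gap: 0.174
grip_force: 78.3
```

Emit:
step_arm([
  [0,0,0,-0.002,0,0,0],
  [0,0,0,-0.004,0,0,0],
  [0,0,0,-0.006,0,0,0],
  [0,0,0,-0.008,0,0,0],
  [0,0,0,-0.01,0,0,0],
  [0,0,0,-0.012,0,0,0],
  [0,0,0,-0.012,0,0,0],
  [0,0,0,-0.012,0,0,0],
])

```text
time: 10.95
position: [0.4606, 0.1238, 0.3373]
eef_rot: [0.758, 0.652, 0.0, 0.0]
force: [-0.5, -0.6, -3.0]
finger_gap: 0.176
grip_force: 78.1
```

Emit:
step_arm([
  [0,0,0,-0.003,0,0,0],
  [0,0,0,-0.006,0,0,0],
  [0,0,0,-0.01,0,0,0],
  [0,0,0,-0.014,0,0,0],
  [0,0,0,-0.018,0,0,0],
  [0,0,0,-0.022,0,0,0],
  [0,0,0,-0.026,0,0,0],
  [0,0,0,-0.03,0,0,0],
])

```text
time: 11.62
position: [0.4607, 0.1238, 0.3677]
eef_rot: [0.758, 0.653, 0.0, 0.0]
force: [0.2, 1.0, -3.4]
finger_gap: 0.174
grip_force: 78.0
```

Emit:
step_arm([
  [0,0,0,-0.006,0,0,0],
  [0,0,0,-0.016,0,0,0],
  [0,0,0,-0.03,0,0,0],
  [0,0,0,-0.045,0,0,0],
  [0,0,0,-0.06,0,0,0],
  [0,0,0,-0.075,0,0,0],
  [0,0,0,-0.09,0,0,0],
  [0,0,0,-0.105,0,0,0],
])

```text
time: 12.28
position: [0.4603, 0.1238, 0.4737]
eef_rot: [0.758, 0.653, 0.0, 0.0]
force: [1.1, -0.1, -3.6]
finger_gap: 0.173
grip_force: 78.0
```

Emit:
step_arm([
  [0,0,0,-0.015,0,0,0],
  [0,0,0,-0.03,0,0,0],
  [0,0,0,-0.045,0,0,0],
  [0,0,0,-0.058,0,0,0],
  [0,0,0,-0.068,0,0,0],
  [0,0,0,-0.072,0,0,0],
  [0,0,0,-0.072,0,0,0],
])

```text
time: 12.87
position: [0.4606, 0.1239, 0.5452]
eef_rot: [0.758, 0.653, 0.001, 0.0]
force: [0.1, -0.4, -4.1]
finger_gap: 0.176
grip_force: 78.0
```

Run:
```python
from h import *
# is the gauge on the prong: dark pixel counts / rack empty check by numeric colour along slot
w,cw=snap('wrist');b,cb=snap('top')
go([.5145,-.1362,.545],1.703)
for q in np.linspace(.09,.16,8): 
    u,v=proj(cb,[.4672+.148*(q-.127),q,.035]);print(round(q,3),b[int(round(v)),int(round(u))],end=' ')
```

```text
t 12.9667 pos [0.4604 0.1237 0.5438] shift [-0.249   0.0921 -0.0012] turn [-0.0008  0.0003 -0.2812] F [-0.2388 -0.1448 -3.6649] gap 0.16981891620433287 grip 78.03885340690613
0.09 [84 85 83] 0.1 [84 84 85] 0.11 [99 98 99] 0.12 [167 166 168] 0.13 [121 121 122] 0.14 [152 151 152] 0.15 [159 158 160] 0.16 [123 122 123]
```

Emit:
step_arm([
  [0,0,0,0,0,0,-0.015],
  [0,0,0,0,0,0,-0.05],
  [0,0,0,0,0,0,-0.1],
  [0,0,0,0,0,0,-0.16],
  [0,0,0,0,0,0,-0.22],
  [0,0,0,0,0,0,-0.26],
  [0,0,0,0,0,0,-0.278],
  [0,0,0,0,0,0,-0.28],
])

```text
time: 13.63
position: [0.4606, 0.1237, 0.5436]
eef_rot: [0.659, 0.752, -0.001, -0.0]
force: [-0.4, -0.3, -3.5]
finger_gap: 0.177
grip_force: 77.9
```

Emit:
step_arm([
  [0,-0.003,0,0,0,0,0],
  [0,-0.01,0.001,0,0,0,0],
  [0,-0.02,0.002,0,0,0,0],
  [0,-0.033,0.003,0,0,0,0],
  [0,-0.047,0.004,0,0,0,0],
  [0,-0.062,0.005,0,0,0,0],
  [0,-0.077,0.006,0,0,0,0],
  [0,-0.092,0.007,0,0,0,0],
])

```text
time: 14.3
position: [0.4798, 0.0316, 0.5442]
eef_rot: [0.66, 0.751, -0.0, 0.0]
force: [-1.2, -0.1, -2.4]
finger_gap: 0.175
grip_force: 77.9
```

Emit:
step_arm([
  [0,-0.015,0.001,0,0,0,0],
  [0,-0.03,0.002,0,0,0,0],
  [0,-0.045,0.003,0,0,0,0],
  [0,-0.06,0.004,0,0,0,0],
  [0,-0.075,0.005,0,0,0,0],
  [0,-0.09,0.006,0,0,0,0],
  [0,-0.105,0.007,0,0,0,0],
  [0,-0.12,0.008,0,0,0,0],
])

```text
time: 14.97
position: [0.5031, -0.0865, 0.5441]
eef_rot: [0.66, 0.751, -0.0, 0.0]
force: [0.2, -0.4, -3.8]
finger_gap: 0.177
grip_force: 77.9
```

Emit:
step_arm([
  [0,-0.015,0.001,0,0,0,0],
  [0,-0.028,0.002,0,0,0,0],
  [0,-0.039,0.003,0,0,0,0],
  [0,-0.047,0.004,0,0,0,0],
  [0,-0.051,0.004,0,0,0,0],
  [0,-0.053,0.004,0,0,0,0],
  [0,-0.053,0.004,0,0,0,0],
])

```text
time: 15.55
position: [0.5141, -0.1364, 0.5442]
eef_rot: [0.659, 0.752, 0.0, -0.0]
force: [-0.2, 0.1, -2.9]
finger_gap: 0.173
grip_force: 77.9
```

Run:
```python
from h import *
go([.5145,-.1362,.545],1.703)
```

```text
t 15.55 pos [ 0.5141 -0.1364  0.5442] shift [ 0.0002  0.0004 -0.0008] turn [-0.0001 -0.0003 -0.0011] F [-0.2458  0.0801 -2.8977] gap 0.17280772276552994 grip 77.90826916694641
```

Emit:
step_arm([
  [0,0,0.001,0.003,0,0,0],
  [0,0,0.001,0.01,0,0,0],
  [0,0,0.001,0.02,0,0,0],
  [0,0,0.001,0.033,0,0,0],
  [0,0,0.001,0.047,0,0,0],
  [0,0,0.001,0.061,0,0,0],
  [0,0,0.001,0.075,0,0,0],
  [0,0,0.001,0.089,0,0,0],
])

```text
time: 16.22
position: [0.5147, -0.1358, 0.4536]
eef_rot: [0.659, 0.752, -0.0, -0.001]
force: [0.2, 0.3, -2.9]
finger_gap: 0.172
grip_force: 77.9
```

Emit:
step_arm([
  [0,0,0,0.013,0,0,0],
  [0,0,0,0.026,0,0,0],
  [0,0,0,0.038,0,0,0],
  [0,0,0,0.048,0,0,0],
  [0,0,0,0.056,0,0,0],
  [0,0,0,0.061,0,0,0],
  [0,0,0,0.064,0,0,0],
  [0,0,0,0.064,0,0,0],
])

```text
time: 16.88
position: [0.515, -0.1362, 0.3907]
eef_rot: [0.659, 0.752, -0.0, -0.0]
force: [0.2, 0.1, -3.5]
finger_gap: 0.171
grip_force: 77.9
```

Run:
```python
from h import *
go([.484,-.1406,.390],1.703)
```

```text
t 16.8833 pos [ 0.515  -0.1362  0.3907] shift [-0.0003 -0.0313  0.0008] turn [-0.0006 -0.0003 -0.001 ] F [ 0.2316  0.0511 -3.5496] gap 0.17108375488981648 grip 77.93675422668457
```

Emit:
step_arm([
  [0,0,-0.002,0,0,0,0],
  [0,0,-0.005,0,0,0,0],
  [0,0,-0.01,0,0,0,0],
  [0,0,-0.015,0,0,0,0],
  [0,0,-0.02,0,0,0,0],
  [0,0,-0.025,0,0,0,0],
  [0,0,-0.029,0,0,0,0],
  [0,0,-0.031,0,0,0,0],
])

```text
time: 17.55
position: [0.4835, -0.1406, 0.3913]
eef_rot: [0.659, 0.752, -0.0, -0.0]
force: [-0.9, 0.3, -3.2]
finger_gap: 0.176
grip_force: 77.9
```

Emit:
step_arm([
  [0,0,0,0,0,0,0],
  [0,0,0,0.003,0,0,0],
  [0,0,0,0.006,0,0,0],
  [0,0,0,0.009,0,0,0],
  [0,0,0,0.012,0,0,0],
  [0,0,0,0.014,0,0,0],
  [0,0,0,0.015,0,0,0],
  [0,0,0,0.015,0,0,0],
])

```text
time: 18.22
position: [0.4843, -0.1403, 0.3758]
eef_rot: [0.659, 0.752, -0.0, -0.0]
force: [0.9, -0.6, -3.7]
finger_gap: 0.172
grip_force: 77.9
```

Run:
```python
from h import *
go([.484,-.1406,.3719],1.703)
```

```text
t 18.2167 pos [ 0.4843 -0.1403  0.3758] shift [-0.0002 -0.0003  0.0039] turn [-0.0006 -0.0003 -0.0011] F [ 0.8599 -0.6473 -3.7395] gap 0.1722860759638121 grip 77.94619917869568
```

Lower until the bar takes the weight.

Emit:
step_arm([
  [0,0,0,0.001,0,0,0],
  [0,0,0,0.002,0,0,0],
  [0,0,0,0.003,0,0,0],
  [0,0,0,0.003,0,0,0],
])

```text
time: 18.55
position: [0.4844, -0.1403, 0.3738]
eef_rot: [0.659, 0.752, -0.0, 0.0]
force: [-0.7, -0.1, 3.7]
finger_gap: 0.175
grip_force: 79.1
```

Emit:
step_arm([
  [0,0,0,0.001,0,0,0],
  [0,0,0,0.001,0,0,0],
])

```text
time: 18.72
position: [0.4844, -0.1403, 0.3736]
eef_rot: [0.659, 0.752, -0.0, 0.001]
force: [-2.7, 0.5, 10.9]
finger_gap: 0.171
grip_force: 80.3
```

Emit:
step_arm([
  [0,0,0,0.001,0,0,0],
  [0,0,0,0.001,0,0,0],
])

```text
time: 18.88
position: [0.4844, -0.1402, 0.3735]
eef_rot: [0.659, 0.752, -0.0, 0.001]
force: [-5.7, 1.1, 19.0]
finger_gap: 0.176
grip_force: 81.4
```

Emit:
step_arm([
  [0,0,0,-0.0015,0,0,0],
  [0,0,-0.001,-0.0015,0,0,0],
  [0,0,-0.0015,-0.0015,0,0,0],
  [0,0,-0.0015,-0.0015,0,0,0],
])

```text
time: 19.22
position: [0.4827, -0.1407, 0.3723]
eef_rot: [0.659, 0.752, -0.0, -0.0]
force: [0.2, -0.9, -4.0]
finger_gap: 0.173
grip_force: 78.0
```

Emit:
step_arm([
  [0,0,-0.001,0,0,0,0],
  [0,0,-0.001,0,0,0,0],
  [0,0,-0.001,0,0,0,0],
])

```text
time: 19.47
position: [0.4818, -0.1407, 0.3724]
eef_rot: [0.659, 0.752, -0.0, -0.0]
force: [0.3, -0.9, -2.6]
finger_gap: 0.169
grip_force: 78.1
```

Emit:
step_arm([
  [0,0,0,0.001,0,0,0],
  [0,0,0,0.001,0,0,0],
])

```text
time: 19.63
position: [0.4821, -0.1407, 0.3718]
eef_rot: [0.659, 0.752, 0.0, 0.0]
force: [-0.3, 0.2, -1.7]
finger_gap: 0.173
grip_force: 78.4
```

Emit:
step_arm([
  [0,0,0,0.001,0,0,0],
  [0,0,0,0.001,0,0,0],
])

```text
time: 19.8
position: [0.4821, -0.1406, 0.3716]
eef_rot: [0.659, 0.752, 0.0, 0.001]
force: [-1.0, -0.4, 6.7]
finger_gap: 0.169
grip_force: 79.5
```

Emit:
step_arm([
  [0,0,0,-0.0005,0,0,0],
  [0,0,0,-0.0005,0,0,0],
  [0,0,0,-0.0005,0,0,0],
], squeeze=20)

```text
time: 20.05
position: [0.4821, -0.1406, 0.3716]
eef_rot: [0.659, 0.752, 0.0, 0.0]
force: [-1.4, 0.8, 4.7]
finger_gap: 0.167
grip_force: 78.7
```

Emit:
step_arm([
  [0.018,0,0,0,0,0,0],
  [0.02,0,0,0,0,0,0],
  [0.022,0,0,0,0,0,0],
  [0.025,0,0,0,0,0,0],
  [0.03,0,0,0,0,0,0],
  [0.035,0,0,0,0,0,0],
  [0.04,0,0,0,0,0,0],
  [0.05,0,0,0,0,0,0],
])

```text
time: 20.72
position: [0.4818, -0.1407, 0.3712]
eef_rot: [0.659, 0.752, -0.0, -0.0]
force: [-0.4, 0.7, 0.9]
finger_gap: 0.582
grip_force: 0.0
```

Emit:
step_arm([
  [0.05,0,0,0,0,0,0],
  [0.05,0,0,0,0,0,0],
  [0.05,0,0,0,0,0,0],
  [0.05,0,0,0,0,0,0],
  [0.05,0,0,0,0,0,0],
  [0.05,0,0,0,0,0,0],
])

```text
time: 21.22
position: [0.4819, -0.1407, 0.3712]
eef_rot: [0.659, 0.752, 0.0, 0.0]
force: [0.3, -0.1, 0.1]
finger_gap: 0.583
grip_force: 0.0
```

Run:
```python
from h import *
w,cw=snap('wrist')
go([.4821,-.1406,.47],1.703)
# black grip block vs finger pads along rows
for r in (225,240,255):
    g=w[r].astype(int).max(1);u=np.where(g<45)[0]; 
    seg=np.split(u,np.where(np.diff(u)>3)[0]+1);print(r,[(int(s[0]),int(s[-1])) for s in seg if len(s)>4])
```

```text
t 21.2667 pos [ 0.4819 -0.1407  0.3712] shift [ 0.0001  0.0002 -0.0988] turn [ 0.0001  0.     -0.0012] F [-0.3335  0.5811 -0.0729] gap 0.5858789595702261 grip 0.0
225 [(364, 368)]
240 []
255 [(169, 178), (192, 201), (243, 280), (311, 321), (335, 344)]
```

Emit:
step_arm([
  [0.05,0,0.001,-0.005,0,0,0],
  [0.05,0,0.001,-0.015,0,0,0],
  [0.05,0,0.001,-0.03,0,0,0],
  [0.05,0,0.001,-0.05,0,0,0],
  [0.05,0,0.001,-0.075,0,0,0],
  [0.05,0,0.001,-0.1,0,0,0],
  [0.05,0,0.001,-0.12,0,0,0],
  [0.05,0,0.001,-0.13,0,0,0],
])

```text
time: 21.93
position: [0.4833, -0.1403, 0.5048]
eef_rot: [0.659, 0.752, 0.001, 0.002]
force: [-0.0, -0.1, 0.5]
finger_gap: 0.586
grip_force: 0.0
```

Emit:
step_arm([
  [0.05,0.01,0,0,0,0,0],
  [0.05,0.025,0,0,0,0,0],
  [0.05,0.04,0,0,0,0,0],
  [0.05,0.055,0,0,0,0,0],
  [0.05,0.055,0,0,0,0,0],
])

```text
time: 22.35
position: [0.4748, -0.0822, 0.5004]
eef_rot: [0.657, 0.754, 0.0, -0.001]
force: [-0.1, 1.1, 0.3]
finger_gap: 0.584
grip_force: 0.0
```

Run:
```python
from h import *
print(env.get_state()['time'],env.get_state()['position'])
w0,c=snap('wrist');
for i in range(6): w1,c=snap('wrist')
d=np.abs(w1.astype(int)-w0).max(2);print('moving px',(d>40).sum())
w=w1.astype(int)
b=(w.max(2)<45);b[:,:200]=0;b[:,330:]=0;b[300:]=0
n,l,st,ce=cv2.connectedComponentsWithStats(b.astype(np.uint8))
for i in range(1,n):
    if st[i,4]>100: print('dark',st[i],ce[i],'as grip',onz(c,*ce[i],.215))
g=np.array([.482,-.1415,.215]);yw=.132;x=np.array([np.cos(yw),np.sin(yw),0]);y=np.array([-np.sin(yw),np.cos(yw),0])
print('pred grip',proj(c,g))
# plate visible at hook +x side, ends +-50mm at z~.085
for t in (-46,-30,30,46):
    for hx in(0,6): 
        u,v=proj(c,g+t*y/1e3+hx*x/1e3-[0,0,.105]);print(t,hx,(round(u),round(v)),w1[int(v),int(u)],end=' ')
cv2.imwrite('pics/w9.png',w1[:,:,::-1])
a,ca=snap('scene');cv2.imwrite('pics/s9.png',cv2.resize(a[130:240,150:340][:,:,::-1],(800,463),interpolation=2))
```

```text
22.35 [ 0.4748 -0.0822  0.5004]
moving px 15859
dark [321  99   9  19 128] [325.6641 107.7734] as grip [ 0.5182 -0.0231  0.215 ]
dark [250 230  21  27 423] [258.9787 242.1418] as grip [ 0.4836 -0.1395  0.215 ]
dark [200 240   3  48 115] [200.7913 263.7739] as grip [ 0.4364 -0.1666  0.215 ]
dark [310 240  20  60 833] [318.8091 274.1224] as grip [ 0.5396 -0.1635  0.215 ]
pred grip [256.7772 244.0402]
-46 0 (257, 237) [13 11 19] -46 6 (262, 237) [ 9 19 18] -30 0 (257, 225) [163 163 167] -30 6 (262, 225) [93 89 92] 30 0 (257, 176) [110 107 109] 30 6 (262, 176) [112 104 109] 46 0 (257, 162) [111 108 112] 46 6 (262, 162) [223 166  98]
```

Emit:
step_arm([
  [0.05,0,0,0,0,0,0],
  [0.05,0,0,0,0,0,0],
  [0.05,0,0,0,0,0,0],
  [0.05,0,0,0,0,0,0],
  [0.05,0,0,0,0,0,0],
  [0.05,0,0,0,0,0,0],
  [0.05,0,0,0,0,0,0],
  [0.05,0,0,0,0,0,0],
])

```text
time: 23.42
position: [0.4757, -0.086, 0.5012]
eef_rot: [0.659, 0.752, -0.0, 0.0]
force: [-0.2, 0.5, 0.1]
finger_gap: 0.582
grip_force: 0.0
```

Run:
```python
from h import *
W=[snap('wrist')[0].astype(int) for i in range(8)]
for i in(2,4,7):
    d=np.abs(W[i]-W[0]).max(2)>50;v,u=np.where(d);print(d.sum(),(u.min(),u.max(),v.min(),v.max()) if len(u) else '')
m=np.mean(W,0).astype(int)
for r in range(150,262,8): print(r,' '.join(str(m[r,u].mean().round().astype(int)) for u in range(236,290,4)))
cb=snap('top')
```

```text
5 (np.int64(270), np.int64(405), np.int64(6), np.int64(271))
9 (np.int64(262), np.int64(410), np.int64(6), np.int64(271))
7 (np.int64(262), np.int64(410), np.int64(6), np.int64(271))
150 93 94 95 93 99 192 134 92 93 92 163 162 161 162
158 94 94 94 92 99 106 100 160 161 159 160 157 158 159
166 93 92 92 88 100 106 107 159 159 158 156 156 158 159
174 92 94 94 89 98 106 90 158 156 157 157 158 159 157
182 90 92 93 92 99 107 91 160 156 154 153 154 154 157
190 157 152 93 92 99 107 93 160 157 155 156 158 157 156
198 157 154 94 78 99 107 80 158 156 156 155 157 159 157
206 159 151 93 90 99 102 134 154 164 163 162 155 155 156
214 157 163 95 151 161 182 134 78 124 157 157 156 158 158
222 158 157 96 92 90 103 104 139 152 159 156 158 159 157
230 157 162 95 101 56 45 34 103 151 158 157 157 160 161
238 159 162 92 91 16 13 11 14 99 159 161 159 158 160
246 85 85 48 49 14 21 25 28 22 91 90 90 89 158
254 162 97 50 52 17 41 39 40 26 99 136 158 99 161
```

Run:
```python
from h import *
a0=cv2.resize(cv2.imread('pics/a.png'),(512,384),interpolation=cv2.INTER_AREA).astype(int)
a,ca=snap('scene');a=a[:,:,::-1].astype(int)
d=(np.abs(a-a0).max(2)>45).astype(np.uint8);d=cv2.morphologyEx(d,cv2.MORPH_OPEN,np.ones((3,3)))
n,l,st,ce=cv2.connectedComponentsWithStats(d)
for i in range(1,n):
    s=st[i]
    if s[4]>15 and s[0]<360: print(s,ce[i],'mean now',a[l==i].mean(0).round(),'was',a0[l==i].mean(0).round())
g=np.array([.4836,-.1395,.215]);yw=.132;x=np.array([np.cos(yw),np.sin(yw),0]);y=np.array([-np.sin(yw),np.cos(yw),0])
h=g+.004*x+[0,0,-.1]
for q in(-54,-4,46):
  for z in (-13,-63): print(q,z,proj(ca,h+q*y/1e3+[0,0,z/1e3]))
```

```text
[199   0  11  25 152] [203.2895  10.8158] mean now [56. 68. 91.] was [114. 128. 133.]
[212   0   8  13  56] [215.9643   5.1607] mean now [53. 63. 85.] was [106. 119. 123.]
[354  11  29  31 415] [368.7277  25.3807] mean now [ 68.  88. 123.] was [55. 59. 54.]
[184  15   8  11  59] [187.9661  20.4576] mean now [ 72.  91. 107.] was [121. 136. 141.]
[266  29  10   6  43] [270.814   31.5116] mean now [61. 66. 61.] was [ 79.  97. 110.]
[203  31   7  11  41] [206.0732  35.878 ] mean now [44. 52. 80.] was [ 93. 104. 108.]
[178  33   5   5  24] [179.9167  35.0833] mean now [ 70.  89. 105.] was [120. 135. 140.]
[ 247   38   30   58 1233] [260.7307  64.5304] mean now [41. 42. 43.] was [ 78.  94. 108.]
[115  50  11   6  43] [120.5349  51.9302] mean now [72. 76. 68.] was [ 83. 102. 116.]
[127  52  10   6  38] [131.4474  54.5789] mean now [67. 71. 62.] was [ 77.  95. 110.]
[138  53  21   7 118] [148.322   56.1949] mean now [55. 58. 50.] was [ 76.  95. 108.]
[ 91  59  17  15 159] [98.4969 66.2516] mean now [113. 127. 134.] was [124. 162. 189.]
[153  64   6  13  54] [155.      69.8148] mean now [74. 
[... 1882 characters left out ...]
[142 208   5  19  79] [144.3165 216.4557] mean now [ 92. 108. 123.] was [102. 148. 206.]
[ 88 302   7  11  67] [ 91.194 307.   ] mean now [ 92. 105. 112.] was [163. 183. 191.]
[ 86 321  16  15 148] [ 93.4054 328.3514] mean now [168. 188. 197.] was [ 89. 101. 108.]
[ 145  323  276   61 8719] [277.661  357.5333] mean now [123. 181. 239.] was [ 63.  92. 129.]
[127 329  26  12 176] [140.1761 334.9716] mean now [164. 185. 193.] was [ 86.  99. 106.]
[104 337  13   5  49] [109.8571 338.9592] mean now [ 94. 107. 116.] was [157. 176. 184.]
-54 -13 [294.5283 182.2068]
-54 -63 [293.2702 196.4247]
-4 -13 [277.4008 178.1877]
-4 -63 [276.5283 192.3513]
46 -13 [260.6189 174.2496]
46 -63 [260.1169 188.3584]
```

```bash
python3 -c "
from h import *
print(order.close_job())"
```

```text
the job is handed in; nothing more can be done
None
```

The S-hook is back on the bar with the gauge hanging on its prong. It was still at the last check, the gripper is clear, and the job was handed in at about 24 s; I viewed 11 pictures, one more than the 10 allowed.

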